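# Open the folding leg of a tester, fit its battery pack and index the table

### The arm

A 6-joint arm with a two-finger parallel gripper is mounted at the origin on the work surface. World frame = base frame: x ahead of the robot, y to its left, z up, the work surface at z = 0. Lengths are in m, angles in rad, forces in N, time in s.
With the tool pointing down it reaches from about 0.275 to 0.875 m from the base axis. Payload 12.5 kg.
Tool frame: the origin (TCP) lies between the finger pads; the fingertips stand 17 mm ahead of it and the grasp point (between the pads) lies 2 mm behind it; z points along the fingers, y is the line along which they close (so a half turn about z gives the same grasp; the last joint's range is limited). The gripper opens to 85 mm and grips with 20 to 120 N. Pads are 22 mm wide; open, the fingers measure 114 mm over their backs; the gripper's body (76 mm by 85 mm) begins 54 mm behind the grasp point. The pads swing forward as they close: fully open they stand 13 mm farther back than shut.
Start: joints at [-1.298, 0.351, 1.652, -0, 1.139, -0.085], TCP at [0.193, -0.515, 0.216] pointing down, gripper open.
Joint ranges: [-2.75, 2.75], [-0.79, 2.1], [0.01, 2.65], [-1.57, 4.71], [0.07, 3.14], [-2.87, 2.87]. Speed limits (rad/s): [2.22, 2.22, 2.79, 3.14, 3.14, 3.14].

### API

Orientations are given as a unit quaternion [w, x, y, z].
In Python, from bench import * gives the robot as it stands. The module is installed in compiled form; this text tells all that it offers. Calls block until the motion is done:
- reach(position, orientation): joint-space move of the TCP to a pose.
- move_linear(position, ori=None, velocity=0.15, contact_N=None): straight line of the TCP; ori=None keeps the orientation; velocity is the mean speed in m/s. With contact_N (N) it stops when the force on the tool has changed by that much, and returns True; else False.
- set_joints(angles): joint-space move.
- set_gripper(opening, effort=None): finger opening in m; effort is the grip in N (None keeps the last); returns when the fingers have stopped.
- hold(seconds).
- inverse_kinematics(position, orientation): joint angles nearest the present ones, or None.
- get_image(name): name is "scene" or "top" or "wrist"; returns (picture, depth): 384x512x3 uint8, red, green, blue; 384x512 float32, m along the optical axis (not along the pixel's ray), 0 where there is no reading.
- camera_model(name): a dict with "fovy" (degrees; the focal length in pixels is half the picture's height over the tangent of half this angle, whatever the lens; pixels are square), "cx", "cy" (the principal point, pixels), "R" (3x3) and "t" (3): a world point X has camera coordinates R X + t; the wrist camera has in their place "hand_eye" (4x4, takes a point from camera to tool coordinates, whose origin is the TCP and whose axes are the flange's). Camera axes: x right, y down, z forward; pixel columns grow to the right and rows downward; lengths in m; the calibration is good to about 2 mm. A picture is of the moment at which its call begins: read the wrist's pose just before it. camera_model takes no time and is no camera call.
A pose or a line that the arm cannot do raises MotionError and nothing moves.
- job_done(): hands the job in; it is judged then, once.
Trained networks look in the newest picture that a camera, given by its name, has taken for a name from the list of things; names that differ only in an ending like _2 or _b are one class to them, and where a whole thing is asked for, a point or a joint stands for the part that bears it (a point fixed in the world has none). Each returns a list of dicts, best first, with "conf" (0 to 1); they miss things now and then, are a little off and sometimes report something else, mostly with a low value. They report only what shows in the picture. A call takes as long as a camera call.
- outline_of(camera, label): "region" (384x512 bool, what is visible of it) and "extent" ([left, top, width, height] in pixels, round what is visible of it).
Readings, each from a call of its own:
- current_time_s(): time.
- current_joint_pos(): joint angles.
- current_qvel(): joint speeds.
- current_tau(): joint torques, N m.
- current_tool_pos(): TCP position.
- current_orientation(): TCP orientation.
- current_contact_force(): force on the tool from outside, world axes, zero at the start.
- current_moment(): the same for the moment, N m.
- current_opening(): finger opening in m.
- current_grip_force(): force on a finger pad.
Only numpy, scipy, OpenCV 4.12 (cv2) and the standard library are available. Lean on these libraries where they do the work, as an engineer would, in place of code of your own. Each camera call takes 0.05 s, during which the arm holds its last target. There are 200 camera calls.

### The job

The portable tester lies upside down on the indexing turntable with its leg folded over the empty battery bay. Swing the leg out until it clicks fully home, lay the battery pack (the one with two brass contacts, not the longer sealed one) flat on the floor of the bay with its contacts towards the leg's hinge, and only then turn the table, which has an upright handle, a quarter turn counter-clockwise (seen from above) until it drops into its next stop. Leave the leg out and the pack in, and do not disturb the other things on the bench.

Things in the scene. Friction and masses are not known exactly. Their poses are not given: they have to be found in the camera images.
- leg_bar (a point): middle of the grip bar at the free end of the leg. The leg: grey plate 120 wide, 8 thick, hinged on the tester's upturned underside, 185 mm from hinge axis to bar axis. Bar: round, 12 mm, 120 long, level, parallel to the hinge; folded, its axis is 6 mm above the case. Between bar and plate a window for a finger, 96 wide (along the bar), 53 long.
- leg_scoop (a point): floor of the scoop in the case under the folded leg's bar, straight below that bar's axis, 38 mm lower. The scoop is 32 mm deep, 104 wide along the bar; on the hinge side its wall is 38 mm from this point; on the other side it is open, the case ends 30 mm away. Axes as leg_hinge.
- leg_hinge (a point): middle of the leg's hinge axis, 130 mm above the bench, 6 mm above the case's upper face. Fixed to the tester, turns with the table. y lies along the hinge, x points level from the folded bar towards the hinge (at the first stop roughly away from the robot), z up. The leg is 57 degrees above the case when out.
- leg (a joint): leg angle, rad: 0 folded flat, grows as the bar is lifted; 1.0 fully out, at its hard stop, leaning over the bay. Bar axis = hinge + 185 mm x (-cos, 0, sin) in the leg_hinge frame. Stiff: stays where it is left. A spring catch has to be pushed through from about 0.55 to 0.9 (up to 4 N at the bar); past 0.93 it draws the leg to 1.0 and holds it.
- bay (a point): centre of the bay's floor; axes as leg_hinge, 86 mm from it in -x, 38 mm below it. Bay 102 (x) x 58 (y) x 32 mm deep. Each long side has a finger pocket as deep, from x -36 to +41 mm, out to y 68 mm. The leg, when out, overhangs it: a vertical tool does not get in; one leaning 30 to 45 degrees, upper end towards -x, does.
- pack: battery pack, black, 96 long (x) x 52 wide (y) x 30 mm high, about 0.24 kg, bright label on top; the 14 mm at its +x end are 8 mm lower and carry two brass contacts. Origin: centre of its underside, z up. It lies flat on the charger, contacts roughly away from the robot. Seated, its top is 2 mm below the case's face.
- pack_contacts (a point): point between the two brass contacts on the pack, 41 mm from its origin along +x, 22 mm above its underside.
- table_top (a joint): turntable angle, rad, counter-clockwise from above: 0 at the first stop (start), 1.571 at the next stop, hard ends at both. A spring catch holds it in each stop: 6 to 9 N at the handle push it through, at 0 to 0.08 and again at 1.42 to 1.5.
- table_axis (a point): point on the turntable's vertical axis, at the top face of its aluminium plate (44 mm above the bench; plate 330 mm in diameter).
- table_grip (a point): grip point, 92 mm above the bench, on the axis of the turntable's upright black handle: 20 mm in diameter from 58 to 114 mm above the bench, top at 119 mm, 140 mm from the table axis. At the first stop it is on the tester's left (+y of leg_hinge). The tester's side is 50 mm from it; the case is 180 mm wide, its upper face 124 mm above the bench.
- charger: grey bench charger with a flat top 55 mm above the bench, 170 (x) x 300 mm (y), fixed. The two packs lie on its top, one on each half, their middles about 75 mm either side of its centre; either may be on either half. Origin: centre of its underside; x roughly away from the robot.
- sealed_pack: bystander: a sealed pack of another model, black, rounded edges, 112 x 50 x 32 mm, no step and no contacts, on the other half of the charger. Origin: centre of its underside.
- cover: bystander: the bay's white cover plate, 116 x 66 x 4 mm, lying on the bench. Origin: centre of its underside.
- driver: bystander: screwdriver, 190 mm, lying on the bench. Origin: under its middle.
- tape: bystander: ring of paper tape, 90 mm in diameter, 19 mm high. Origin: centre of its underside.
- flux: bystander: bottle, 56 mm in diameter, 130 mm high, standing. Origin: centre of its underside.
- calliper: bystander: steel calliper, 160 mm long, lying. Origin: near its middle, on the bench.

How it is judged:
By the outcome, as a careful person would: the job done as asked, in the order asked, and still so for the second after the job is handed in, with the robot touching nothing.
It also fails if it takes over 72 s, if anything falls off the work surface, if the arm or the gripper's body presses on something with over 40 N, if the wrist force passes 120 N, or if a joint passes its speed limit or range.

## Working session

There is one attempt and no reset: what is moved stays moved. The work goes in short steps, each a Python script; the robot and the scene stay as the last script left them, time stands still between calls to the robot, and variables do not carry over. Pictures are saved under pics/ and viewed, at most 10 in all, crops included, and the job is handed in when it is done.

```bash
mkdir -p pics; cat > h.py <<'E'
from bench import *
import numpy as np, cv2
from scipy.spatial.transform import Rotation as Ro
def cam(n):
    m=camera_model(n); f=192/np.tan(np.radians(m['fovy'])/2); return m,f
def cloud(n,d):
    m,f=cam(n); v,u=np.mgrid[0:384,0:512]
    P=np.stack([(u-m['cx'])/f*d,(v-m['cy'])/f*d,d],-1)
    if 'R' in m: return (P-np.array(m['t']))@np.array(m['R'])
    H=np.array(m['hand_eye']); P=P@H[:3,:3].T+H[:3,3]
    q=Q0; return P@Ro.from_quat(q[1][[1,2,3,0]]).as_matrix().T+q[0]
Q0=None
def shot(n):
    global Q0
    if n=='wrist': Q0=(np.array(current_tool_pos()),np.array(current_orientation()))
    im,d=get_image(n); return im,d,cloud(n,d)
def quat(z,y):
    z=np.array(z,float);z/=np.linalg.norm(z); y=np.array(y,float); y-=z*(y@z); y/=np.linalg.norm(y)
    R=np.stack([np.cross(y,z),y,z],1); return Ro.from_matrix(R).as_quat()[[3,0,1,2]]
E
python3 - <<'E'
from h import *
for n in ['top','scene']:
    im,d,P=shot(n); cv2.imwrite(f'pics/{n}0.png',im[:,:,::-1]); np.savez(f'{n}0.npz',im=im,d=d,P=P)
    print(n,camera_model(n)['fovy'])
    for l in ['leg_bar','leg','leg_hinge','bay','pack','pack_contacts','table_grip','table_top','charger','sealed_pack','cover','driver','tape','flux','calliper']:
        try: r=outline_of(n,l)
        except Exception as e: print(l,e); continue
        for o in r[:2]:
            M=o['region']&(d>0)
            if M.sum()<3: continue
            q=P[M]; print(l,round(o['conf'],2),o['extent'],np.median(q,0).round(3),np.percentile(q,2,0).round(3),np.percentile(q,98,0).round(3))
print(current_time_s())
E
```

```text
top 47.07755290767447
leg_bar 0.76 [207.8, 143.7, 48.8, 69.4] [0.631 0.13  0.142] [0.516 0.062 0.122] [0.704 0.192 0.16 ]
leg 0.73 [366.6, 143.2, 39.2, 20.9] [ 0.697 -0.367  0.003] [ 0.664 -0.421 -0.004] [ 0.732 -0.313  0.009]
leg 0.72 [207.1, 146.7, 49.0, 64.4] [0.63  0.13  0.142] [0.516 0.062 0.122] [0.705 0.19  0.16 ]
leg_hinge 0.94 [184.6, 129.9, 99.8, 103.1] [0.598 0.119 0.092] [ 0.455 -0.022  0.037] [0.751 0.271 0.155]
bay 0.59 [183.2, 127.8, 103.0, 104.6] [0.598 0.119 0.094] [ 0.458 -0.021  0.038] [0.748 0.268 0.155]
pack 0.82 [336.8, 193.3, 30.3, 31.3] [ 0.515 -0.237  0.084] [ 0.472 -0.279  0.061] [ 0.561 -0.197  0.09 ]
table_grip 0.74 [185.3, 132.0, 100.9, 100.9] [0.598 0.119 0.093] [ 0.455 -0.021  0.038] [0.748 0.271 0.155]
table_top 0.72 [183.4, 130.3, 106.8, 105.6] [0.597 0.119 0.093] [ 0.455 -0.022  0.038] [0.748 0.271 0.155]
sealed_pack 0.62 [378.8, 215.2, 36.6, 34.7] [ 0.444 -0.37   0.086] [ 0.399 -0.42   0.071] [ 0.487 -0.324  0.091]
sealed_pack 0.48 [184.6, 131.5, 101.9, 100.4] [0.596 0.119 0.093] [ 0.455 -0.022  0.038] [0.748 0.271 0.155]
cover 0.56 [367.8, 142.4, 3
[... 2348 characters left out ...]
7, 89.2, 86.7] [0.642 0.094 0.104] [ 0.501 -0.023  0.039] [0.76  0.268 0.155]
driver 0.56 [196.7, 180.5, 11.1, 27.3] [ 0.42  -0.117  0.021] [ 0.364 -0.137 -0.003] [ 0.464 -0.097  0.029]
tape 0.57 [223.5, 272.9, 28.3, 28.7] [ 0.765 -0.185  0.017] [ 0.725 -0.231 -0.002] [ 0.809 -0.144  0.024]
flux 0.53 [310.3, 103.1, 16.3, 26.0] [0.392 0.427 0.072] [0.36  0.41  0.001] [0.409 0.475 0.131]
flux 0.16 [243.5, 152.6, 96.1, 90.0] [0.643 0.093 0.104] [ 0.502 -0.023  0.039] [0.759 0.266 0.155]
calliper 0.48 [244.1, 149.5, 92.9, 93.4] [0.642 0.093 0.102] [ 0.49  -0.023  0.037] [0.76  0.27  0.155]
calliper 0.44 [276.2, 129.6, 20.2, 29.5] [0.382 0.256 0.006] [ 0.339  0.212 -0.003] [0.41  0.339 0.013]
1.6
```

View pics/top0.png

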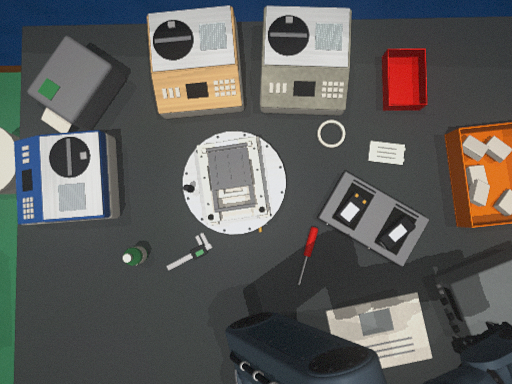

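View pics/scene0.png

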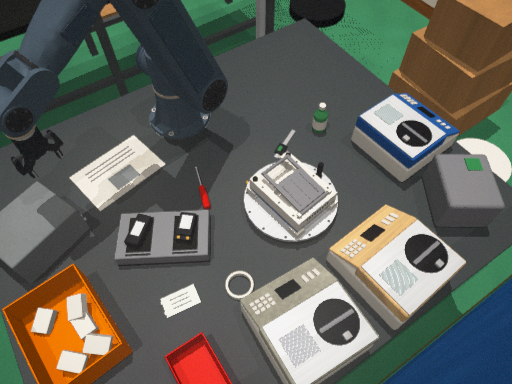

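The top picture shows the tester at about (232,180), the black handle at (189,188), the two-contact pack at (351,206) and the sealed one at (397,232). The scene picture agrees. I'll take close wrist views next.

```bash
python3 - <<'E'
from h import *
print(np.array(camera_model('wrist')['hand_eye']).round(3),camera_model('wrist')['fovy'])
q=np.array(current_orientation());print(q)
dn=quat([0,0,-1],[0,1,0])
for i,p in enumerate([[.44,-.24,.30],[.53,.12,.40]]):
    print(inverse_kinematics(p,dn),inverse_kinematics(p,quat([0,0,-1],[0,-1,0])))
    t=current_time_s(); reach(p,dn); print(current_time_s()-t)
    im,d,P=shot('wrist'); cv2.imwrite(f'pics/w{i}.png',im[:,:,::-1]); np.savez(f'w{i}.npz',im=im,d=d,P=P)
    for l in (['pack','pack_contacts','sealed_pack'] if i==0 else ['leg_bar','leg_hinge','bay','table_grip']):
        for o in outline_of('wrist',l)[:2]:
            M=o['region']&(d>0); q=P[M]; print(l,round(o['conf'],2),o['extent'],np.median(q,0).round(3),np.percentile(q,2,0).round(3),np.percentile(q,98,0).round(3))
            np.save(f'm_{i}_{l}.npy',o['region']) if o['conf']>.5 else 0
E
```

```text
[[-0.    -0.958 -0.287  0.073]
 [ 1.     0.    -0.001  0.   ]
 [ 0.001 -0.287  0.958 -0.158]
 [ 0.     0.     0.     1.   ]] 68.58603922736238
[ 9.69821052e-06  9.84043253e-01  1.77929415e-01 -9.81248493e-06]
[-5.92257940e-01  1.82898936e-01  1.66221056e+00 -4.44089210e-16
  1.29648316e+00 -2.16305427e+00] [-5.92257940e-01  1.82898936e-01  1.66221056e+00 -4.44089210e-16
  1.29648316e+00  9.78538387e-01]
1.7999999999999998
pack 0.68 [224.1, 176.2, 66.4, 70.9] [ 0.513 -0.237  0.085] [ 0.471 -0.282  0.056] [ 0.561 -0.194  0.087]
pack 0.68 [316.9, 42.2, 55.8, 124.8] [ 0.406 -0.117  0.023] [ 0.288 -0.138  0.014] [ 0.457 -0.08   0.027]
pack_contacts 0.8 [223.6, 176.4, 68.4, 68.4] [ 0.513 -0.237  0.085] [ 0.471 -0.28   0.063] [ 0.561 -0.196  0.087]
sealed_pack 0.66 [117.4, 123.2, 84.8, 78.6] [ 0.441 -0.368  0.087] [ 0.398 -0.419  0.071] [ 0.487 -0.322  0.089]
sealed_pack 0.19 [261.4, 293.6, 45.0, 32.5] [ 0.73  -0.193  0.016] [ 0.719 -0.23  -0.001] [ 0.766 -0.147  0.02 ]
[ 1.36986228e-01  2.17419823e-01  1.38478345e+00 -4.44089210e-16
  1.53938938e+00 -1.43381010e+00] [ 1.36986228e-01  2.17419823e-01  1.38478345e+00 -4.44089210e-16
  1.53938938e+00  1.70778255e+00]
1.4332999999999996
leg_bar 0.74 [211.6, 146.3, 90.2, 118.7] [0.624 0.13  0.145] [0.517 0.064 0.125] [0.708 0.189 0.16 ]
leg_bar 0.35 [18.5, 110.2, 60.4, 64.3] [ 0.515 -0.229  0.085] [ 0.471 -0.274  0.061] [ 0.565 -0.191  0.087]
leg_hinge 0.71 [174.2, 95.1, 180.0, 177.4] [0.581 0.125 0.123] [ 0.457 -0.02   0.043] [0.715 0.268 0.158]
leg_hinge 0.21 [210.2, 146.4, 94.2, 119.2] [0.624 0.129 0.145] [0.518 0.063 0.134] [0.706 0.188 0.16 ]
bay 0.9 [171.7, 95.9, 176.3, 177.2] [0.581 0.125 0.123] [ 0.457 -0.02   0.043] [0.717 0.268 0.158]
table_grip 0.88 [173.5, 96.1, 178.0, 178.0] [0.581 0.125 0.123] [ 0.457 -0.02   0.043] [0.716 0.269 0.158]
table_grip 0.55 [21.6, 112.8, 54.5, 62.6] [ 0.515 -0.229  0.085] [ 0.472 -0.275  0.06 ] [ 0.564 -0.191  0.087]
```

View pics/w0.png

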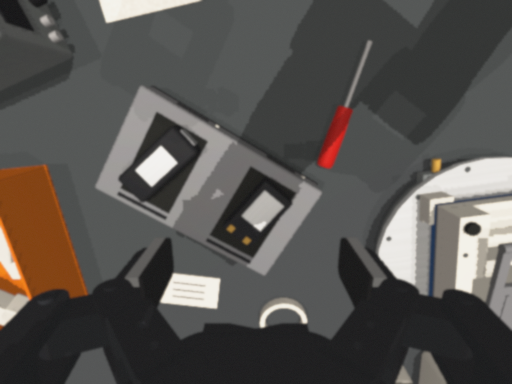

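View pics/w1.png

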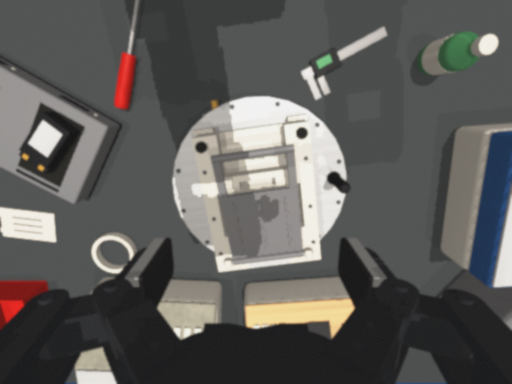

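w0 shows the pack with its brass contacts at (232,230)/(246,240), and the sealed pack at (160,163). w1 shows the tester with the bar near (253,155), the hinge near (262,262) and the handle at (339,182). Next I'll fit the geometry.

```bash
python3 - <<'E'
import numpy as np,cv2
D=np.load('w1.npz'); P=D['P']; im=D['im']
for l in ['leg_bar']:
    M=np.load(f'm_1_{l}.npy'); q=P[M]; 
    r=cv2.minAreaRect((q[:,:2]*1000).astype(np.float32)); print(l,r, np.histogram(q[:,2],np.arange(.08,.17,.005)))
for v in range(130,280,4): print(v,[tuple((P[v,u]*1000).astype(int)) for u in (225,240,255,270,285)])
print('row y'); v=200
print([(u,)+tuple((P[v,u]*1000).astype(int)) for u in range(180,345,6)])
# handle
X=P.reshape(-1,3); C=im.reshape(-1,3).max(1)
s=(X[:,1]>.22)&(X[:,1]<.31)&(X[:,0]>.5)&(X[:,0]<.68)&(X[:,2]>.075)&(C<70); h=X[s]; print('handle',s.sum(),np.median(h,0),h[h[:,2]>.112].mean(0),h[:,2].max())
# plate circle rim
g=im.reshape(-1,3).min(1); s=(abs(X[:,2]-.044)<.006)&(np.hypot(X[:,0]-.6,X[:,1]-.12)<.2)
p=X[s][:,:2]; hull=cv2.convexHull((p*1000).astype(np.float32)); print('circ',cv2.minEnclosingCircle(hull),s.sum())
hh=hull[:,0]; A=np.c_[2*hh,np.ones(len(hh))]; sol=np.linalg.lstsq(A,(hh**2).sum(1),rcond=None)[0]; print(sol[:2],np.sqrt(sol[2]+sol[:2]@sol[:2]))
D0=np.load('top0.npz'); X=D0['P'].reshape(-1,3); s=(abs(X[:,2]-.044)<.006)&(np.hypot(X[:,0]-.6,X[:,1]-.12)<.2)
hh=cv2.convexHull((X[s][:,:2]*1000).astype(np.float32))[:,0];A=np.c_[2*hh,np.ones(len(hh))]; sol=np.linalg.lstsq(A,(hh**2).sum(1),rcond=None)[0]; print('top',sol[:2],np.sqrt(sol[2]+sol[:2]@sol[:2]))
# pack
D=np.load('w0.npz'); P=D['P']; M=np.load('m_0_pack_contacts.npy'); q=P[M]; im=D['im']
q1=q[q[:,2]>.08]; r=cv2.minAreaRect((q1[:,:2]*1000).astype(np.float32)); print('pack top',r)
q1=q[q[:,2]>.07]; r=cv2.minAreaRect((q1[:,:2]*1000).astype(np.float32)); print('pack all',r,np.histogram(q[:,2],np.arange(.05,.095,.003)))
hsv=cv2.cvtColor(im,cv2.COLOR_RGB2HSV); b=M&(hsv[...,0]>8)&(hsv[...,0]<30)&(hsv[...,1]>120)&(hsv[...,2]>100)
n,L,st,c=cv2.connectedComponentsWithStats(b.astype(np.uint8)); print([(st[i,4],P[L==i].mean(0).round(4)) for i in range(1,n)])
E
```

```text
leg_bar ((588.4635009765625, 123.68595886230469), (261.517578125, 136.03759765625), 7.728686809539795) (array([   0,    0,   75,    4,    1,    1,    0,    3,   56,   13,  268,
       1491, 1553, 1782,  558,  725,  171]), array([0.08 , 0.085, 0.09 , 0.095, 0.1  , 0.105, 0.11 , 0.115, 0.12 ,
       0.125, 0.13 , 0.135, 0.14 , 0.145, 0.15 , 0.155, 0.16 , 0.165]))
130 [(np.int64(499), np.int64(64), np.int64(41)), (np.int64(495), np.int64(94), np.int64(91)), (np.int64(495), np.int64(118), np.int64(91)), (np.int64(495), np.int64(142), np.int64(91)), (np.int64(492), np.int64(163), np.int64(123))]
134 [(np.int64(501), np.int64(69), np.int64(93)), (np.int64(501), np.int64(94), np.int64(92)), (np.int64(501), np.int64(118), np.int64(92)), (np.int64(501), np.int64(142), np.int64(93)), (np.int64(498), np.int64(163), np.int64(124))]
138 [(np.int64(508), np.int64(69), np.int64(91)), (np.int64(508), np.int64(93), np.int64(93)), (np.int64(508), np.int64(118), np.int64(91)), (np.int64(508), np.int64(143), np.int64(91)), (np.int64(504), np.int64(164), np.int64(122))]
142 [(np.int64(514), np.int64(69),
[... 9798 characters left out ...]
320312, 126.45005798339844), 165.01400756835938) 7514
[605.84129117 126.1619383 ] 163.9572769520008
top [602.57102421 125.31440197] 163.81741090793707
pack top ((467.3429870605469, -223.57931518554688), (79.68942260742188, 187.49610900878906), 76.4794692993164)
pack all ((473.7826232910156, -226.46588134765625), (83.82553100585938, 198.65780639648438), 74.54944610595703) (array([   0,    3,   13,   23,   29,   37,   34,   39,  123,  189,   45,
       1576,  351,    0]), array([0.05 , 0.053, 0.056, 0.059, 0.062, 0.065, 0.068, 0.071, 0.074,
       0.077, 0.08 , 0.083, 0.086, 0.089, 0.092]))
[(np.int32(42), array([ 0.5397, -0.2767,  0.0782])), (np.int32(43), array([ 0.5593, -0.254 ,  0.0781]))]
```

```bash
python3 -c "
import cv2
i=cv2.imread('pics/w1.png')[85:285,165:355]; cv2.imwrite('pics/w1c.png',cv2.resize(i,None,fx=3,fy=3,interpolation=2))"
```

```text
(no output)
```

View pics/w1c.png

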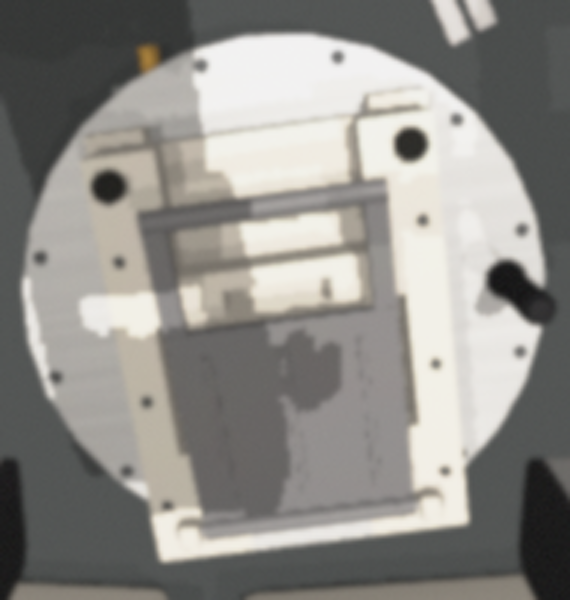

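```bash
python3 - <<'E'
import numpy as np,cv2
D=np.load('w1.npz'); P=D['P']; x,y,z=P[...,0],P[...,1],P[...,2]
def comp(m):
    n,L,st,c=cv2.connectedComponentsWithStats(m.astype(np.uint8)); i=1+st[1:,4].argmax(); return L==i
m=comp((z>.131)&(z<.166)&(x>.48)&(x<.74)&(y>.03)&(y<.22))
q=P[m]; print('leg',m.sum(),cv2.minAreaRect((q[:,:2]*1000).astype(np.float32)))
b=m&(z>.1535); q=P[b]; print('bar',b.sum(),q.mean(0)); 
u,s,v=np.linalg.svd(q[:,:2]-q[:,:2].mean(0)); print('bardir',v[0],cv2.minAreaRect((q[:,:2]*1000).astype(np.float32)))
t=comp((z>.117)&(z<.166)&(x>.44)&(x<.76)&(y>.0)&(y<.24)); q=P[t]; print('case',cv2.minAreaRect((q[:,:2]*1000).astype(np.float32)))
pl=m&(z<.152)&(y>.08)&(y<.16); q=P[pl]; A=np.c_[q[:,:2],np.ones(len(q))]; print('plane',np.linalg.lstsq(A,q[:,2],rcond=None)[0])
D=np.load('w0.npz'); P=D['P']; z=P[...,2]; M=np.load('m_0_pack_contacts.npy')
t=comp(M&(z>.0815)); q=P[t]; print('packtop',t.sum(),q.mean(0),cv2.minAreaRect((q[:,:2]*1000).astype(np.float32)))
t=comp(M&(z>.074)); q=P[t]; print('packall',t.sum(),q.mean(0),cv2.minAreaRect((q[:,:2]*1000).astype(np.float32)))
# charger cradles
t=(abs(z-.055)<.003)&(np.hypot(P[...,0]-.5,P[...,1]+.3)<.2); q=P[comp(t)];print('charger',cv2.minAreaRect((q[:,:2]*1000).astype(np.float32)))
E
```

```text
leg 6705 ((614.365966796875, 126.76861572265625), (195.83233642578125, 151.04246520996094), 8.245990753173828)
bar 1049 [0.53012767 0.11586668 0.15775818]
bardir [ 0.13761822 -0.99048535] ((543.6351318359375, 117.23843383789062), (52.667354583740234, 119.9391098022461), 8.021086692810059)
case ((608.9281005859375, 126.51893615722656), (235.5829620361328, 180.32240295410156), 7.976551532745361)
plane [-0.12408289 -0.01728923  0.22446862]
packtop 1965 [ 0.51091215 -0.23398644  0.0869326 ] ((467.3429870605469, -223.57931518554688), (79.68942260742188, 187.49610900878906), 76.4794692993164)
packall 2294 [ 0.51415886 -0.23741448  0.08573251] ((473.76519775390625, -226.36593627929688), (83.58494567871094, 198.74966430664062), 74.6717300415039)
charger ((487.916748046875, -310.49627685546875), (298.8080749511719, 169.73143005371094), 59.30191421508789)
```

The tester's yaw is about 8°, and the leg is already ajar by about 0.13 rad. I'll grip the bar with a vertical tool and follow the arc.

```bash
cat >> h.py <<'E'
psi=0.140; xh=np.array([np.cos(psi),np.sin(psi),0]); yh=np.array([-np.sin(psi),np.cos(psi),0])
hinge=.7177*xh+.0403*yh+np.array([0,0,.130])
def bar(a): return hinge+.185*(-np.cos(a)*xh+np.array([0,0,np.sin(a)]))
def st(s=''): print(s,round(current_time_s(),2),np.round(current_tool_pos(),4),'F',np.round(current_contact_force(),1),'op',round(current_opening(),4))
E
python3 - <<'E'
from h import *
c=[quat([0,0,-1],s*xh) for s in (1,-1)]
js=[inverse_kinematics(bar(.13),q) for q in c]; print([np.round(j,2) for j in js])
q=c[int(np.argmin([abs(j[5]) for j in js]))]
up=np.array([0,0,1])
set_gripper(.05,25)
reach(bar(.13)+.08*up,q); st('above')
print(move_linear(bar(.13)-.003*up,velocity=.12,contact_N=8)); st('down')
set_gripper(0.0,25); st('grip')
for a in np.linspace(.13,.99,8)[1:]:
    move_linear(bar(a)-.003*up,velocity=.12); st(round(a,2))
im,d,P=shot('top'); cv2.imwrite('pics/top1.png',im[:,:,::-1])
E
```

```text
Traceback (most recent call last):
TypeError: unsupported operand type(s) for *: 'NoneType' and 'float'
```

```bash
python3 - <<'E'
from h import *
up=np.array([0,0,1])
for s in (1,-1):
    q=quat([0,0,-1],s*xh); j=inverse_kinematics(bar(.13),q)
    if j is not None: print(s,np.round(j,2)); break
set_gripper(.05,25)
reach(bar(.13)+.08*up,q); st('above')
print(move_linear(bar(.13)-.003*up,velocity=.12,contact_N=8)); st('down')
set_gripper(0.0,25); st('grip')
for a in np.linspace(.13,.99,8)[1:]:
    move_linear(bar(a)-.003*up,velocity=.12); st(round(a,2))
im,d,P=shot('top'); cv2.imwrite('pics/top1.png',im[:,:,::-1])
E
```

```text
1 [ 0.13  0.4   1.75 -0.    0.99 -0.01]
above 7.01 [0.5237 0.1145 0.2344] F [-0.9  0.8 -0.1] op 0.0501
False
down 7.85 [0.5239 0.1145 0.1517] F [0.6 0.6 0.9] op 0.0503
grip 8.38 [0.5234 0.1145 0.151 ] F [-0.   0.1  0.5] op -0.0001
0.25 8.72 [0.5279 0.1151 0.1734] F [-0.1 -0.7 -0.3] op -0.0002
0.38 9.07 [0.5345 0.116  0.1944] F [-0.4  0.8  0.4] op 0.0001
0.5 9.41 [0.5439 0.1174 0.2148] F [-0.1  0.6  0.2] op -0.0004
0.62 9.75 [0.5558 0.119  0.234 ] F [0.4 0.4 0.9] op 0.0002
0.74 10.09 [0.5698 0.121  0.2515] F [ 0.8 -0.4  0.2] op -0.0002
0.87 10.43 [0.586  0.1233 0.2672] F [-1.1 -0.7  0.8] op 0.0003
0.99 10.78 [0.604  0.1258 0.2809] F [-0.3  0.2  0.5] op -0.0001
```

The gripper closed on nothing, so I'll look before trying again.

```bash
python3 - <<'E'
from h import *
q=quat([0,0,-1],xh); up=np.array([0,0,1])
reach(bar(.13)+.2*up-.05*xh,q); st()
im,d,P=shot('wrist'); np.savez('w2.npz',im=im,d=d,P=P)
cv2.imwrite('pics/w2.png',im[:,:,::-1])
for o in outline_of('wrist','leg_bar')[:1]:
    q=P[o['region']&(d>0)]; print(o['conf'],o['extent'],np.percentile(q,[2,50,98],axis=0).round(3))
z=P[...,2]; m=(z>.147)&(z<.17)&(P[...,0]>.48)&(P[...,0]<.6)&(P[...,1]>.03)&(P[...,1]<.22)
q=P[m]; s=q@xh; t=q@yh
for c in np.arange(-.05,.06,.02):
    k=(abs(t-.0403-c)<.01)&(abs(s-.5342)<.02); print(c.round(3),k.sum(),np.percentile(s[k],[2,50,98]).round(4) if k.any() else '',q[k][:,2].max() if k.any() else '')
E
```

```text
11.47 [0.4738 0.1075 0.3538] F [ 0.4  0.2 -0.6] op -0.0003
0.78 [286.7, 120.5, 150.9, 89.9] [[0.518 0.063 0.124]
 [0.628 0.133 0.144]
 [0.708 0.19  0.16 ]]
-0.05 230 [0.5288 0.5384 0.5532] 0.16140043590846412
-0.03 133 [0.5284 0.5337 0.5399] 0.16182766798978765
-0.01 138 [0.5286 0.5335 0.5394] 0.16168935576743607
0.01 146 [0.5284 0.5336 0.5397] 0.1616433680739733
0.03 155 [0.5286 0.5335 0.5398] 0.16186073138219392
0.05 271 [0.5289 0.5377 0.5537] 0.16212396202939763
```

View pics/w2.png

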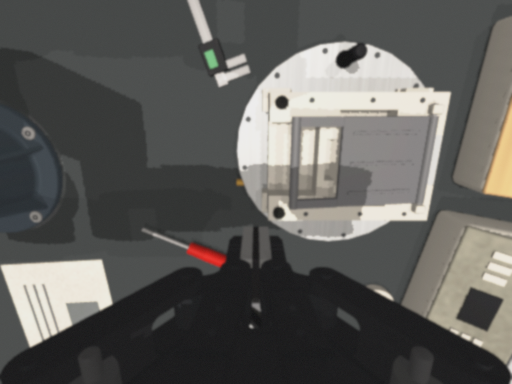

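w2 shows the leg unmoved, with its bar at about x=296 px. The closed fingertips are at about (255,228). I'll check fingertip depth in the tool frame.

```bash
python3 - <<'E'
from h import *
D=np.load('w2.npz');P=D['P'];T=np.array(current_tool_pos());q=np.array(current_orientation())
L=(P-T)@Ro.from_quat(q[[1,2,3,0]]).as_matrix()
for v in range(216,300,6): print(v,[tuple((L[v,u]*1000).astype(int).tolist()) for u in (234,246,252,256,260,270,278)])
st()
E
```

```text
216 [(-134, -41, 353), (-134, -18, 353), (-134, -6, 352), (-133, 1, 352), (-134, 8, 352), (-84, 21, 228), (-80, 32, 219)]
222 [(-147, -42, 353), (-147, -18, 353), (-147, -6, 353), (-147, 1, 353), (-146, 8, 352), (-146, 28, 351), (-127, 40, 307)]
228 [(-159, -42, 352), (10, -5, -22), (10, -2, -20), (11, 0, -22), (10, 1, -21), (-159, 28, 352), (-159, 44, 352)]
234 [(-173, -42, 353), (10, -5, -28), (10, -2, -29), (11, 0, -29), (11, 1, -29), (-172, 28, 352), (-172, 44, 352)]
240 [(7, -11, -28), (10, -5, -35), (10, -2, -36), (10, 0, -35), (10, 1, -36), (6, 6, -27), (7, 10, -28)]
246 [(7, -11, -34), (11, -4, -42), (10, -2, -42), (10, 0, -42), (10, 1, -42), (6, 6, -33), (6, 10, -33)]
252 [(6, -10, -40), (10, -4, -47), (10, -2, -47), (10, 0, -47), (11, 1, -48), (10, 5, -47), (6, 10, -40)]
258 [(6, -10, -45), (10, -4, -52), (11, -2, -53), (10, 0, -52), (10, 1, -52), (10, 5, -52), (6, 9, -45)]
264 [(13, -9, -61), (12, -4, -59), (8, -2, -53), (8, 0, -53), (9, 1, -54), (12, 5, -60), (13, 8, -62)]
270 [(11, -8, -63), (11, -4, -63), (5, -2, -53), (5, 0, -53), (6, 1, -54), (12, 4, -64), (12, 8, -63)]
276 [(12, -8, -68), (11, -4, -66), (1, -2, -51), (2, 0, -53), (6, 1, -59), (11, 4, -67), (11, 7, -66)]
282 [(11, -8, -70), (11, -4, -70), (0, -2, -54), (0, 0, -53), (5, 1, -62), (12, 4, -71), (12, 7, -71)]
288 [(11, -8, -74), (12, -3, -74), (-3, -2, -53), (-2, 0, -54), (2, 1, -61), (12, 4, -75), (11, 7, -74)]
294 [(16, -7, -83), (10, -3, -75), (-6, -2, -53), (-6, 0, -53), (0, 1, -61), (16, 3, -84), (16, 6, -84)]
 11.57 [0.4743 0.1075 0.353 ] F [-0.   0.1 -0.2] op 0.0
```

```bash
python3 -c "
import cv2
i=cv2.imread('pics/top1.png')[110:250,160:310]; cv2.imwrite('pics/top1c.png',cv2.resize(i,None,fx=4,fy=4,interpolation=2))"
```

```text
(no output)
```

View pics/top1c.png

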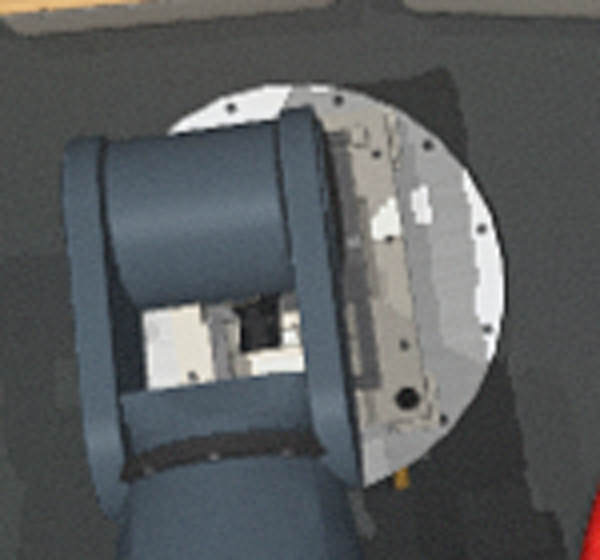

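The crop shows the tool over the tester. The depth data puts the visible fingertips about 37 mm short of the stated position, which would explain the miss. I'll go about 30 mm lower under a force guard, which stays clear of the scoop floor even if the stated length is right.

```bash
python3 - <<'E'
from h import *
up=np.array([0,0,1]); q=quat([0,0,-1],xh)
D=np.load('w1.npz');P=D['P']; T=np.array([.53,.12,.40]); L=(P-T)@Ro.from_quat(quat([0,0,-1],[0,1,0])[[1,2,3,0]]).as_matrix()
print([tuple((L[v,345]*1000).astype(int).tolist()) for v in range(230,270,5)])
set_gripper(.036,25)
reach(bar(.13)+.06*up,q)
print(move_linear(bar(.13)-.030*up,velocity=.1,contact_N=6)); st('down')
set_gripper(0.0,25); st('grip'); print(current_grip_force())
im,d,P=shot('wrist'); cv2.imwrite('pics/w3.png',im[:,:,::-1])
E
```

```text
[(-185, 192, 401), (-196, 193, 399), (10, 41, -35), (8, 41, -36), (6, 41, -36), (4, 41, -38), (2, 41, -39), (72, 0, -157)]
False
down 13.7 [0.5238 0.1145 0.1246] F [ 0.6  0.1 -0.1] op 0.0359
grip 14.03 [0.5236 0.1145 0.1243] F [-0.  -0.2  0.3] op 0.0106
25.3757706284523
```

The bar is gripped, which confirms the short fingers. Now I'll follow the arc.

```bash
python3 - <<'E'
from h import *
up=np.array([0,0,1])
off=np.array(current_tool_pos())-bar(.13)
for a in np.linspace(.13,.985,8)[1:]:
    move_linear(bar(a)+off,velocity=.12); st(round(a,2))
set_gripper(.045); st('rel')
move_linear(np.array(current_tool_pos())+.1*up-.06*xh,velocity=.2)
im,d,P=shot('wrist'); cv2.imwrite('pics/w4.png',im[:,:,::-1]); np.savez('w4.npz',im=im,d=d,P=P)
for o in outline_of('wrist','leg_bar')[:1]:
    q=P[o['region']&(d>0)]; print(o['conf'],o['extent'],np.percentile(q,[2,50,98],axis=0).round(3))
m=(P[...,2]>.16)&(P[...,2]<.32)&(abs(P@yh-.0403)<.05)&(P@xh>.55)&(P@xh<.72); q=P[m]; print(m.sum(),q[:,2].max(), 'bar s',np.median((q@xh)[q[:,2]>q[:,2].max()-.006]), 'expect',bar(1.)[2]+.006,bar(1.)@xh)
E
```

```text
0.25 14.43 [0.5277 0.1151 0.1464] F [-0.7 -0.2 -0.4] op 0.0107
0.37 14.77 [0.5342 0.116  0.1676] F [-3.8 -0.9  1.5] op 0.0107
0.5 15.11 [0.5431 0.1173 0.1882] F [-8.8 -2.3  3.3] op 0.0107
0.62 15.45 [0.5545 0.1188 0.2077] F [-13.3  -3.1   9.2] op 0.0111
0.74 15.79 [0.5679 0.1207 0.2256] F [-19.5  -3.3  12.2] op 0.0111
0.86 16.13 [0.5852 0.1231 0.2428] F [-17.4  -3.4  22.8] op 0.0106
0.98 16.48 [0.604  0.1258 0.2567] F [-11.3  -2.6  19.6] op 0.0106
rel 16.9 [0.6039 0.1258 0.254 ] F [ 0.3  0.2 -0.1] op 0.0451
0.56 [317.4, 120.0, 66.8, 132.5] [[0.594 0.077 0.135]
 [0.639 0.139 0.235]
 [0.709 0.19  0.291]]
4019 0.29251346869785444 bar s 0.6156016331677737 expect 0.29167213218946086 0.6177440734143942
```

View pics/w4.png

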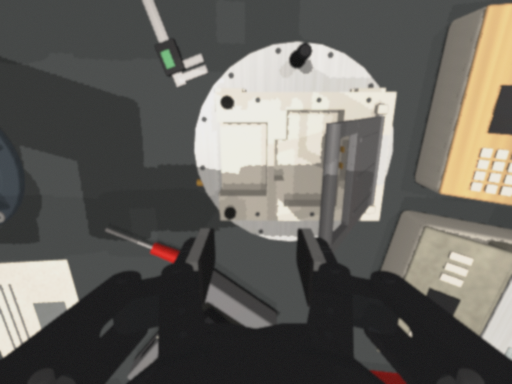

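w4 shows the leg standing out, with its bar at about x=328 px and bar z matching 1.0 rad, and the bay open at about (310,140). The whole hand sits about 38 mm behind the stated TCP. Next I'll refine the bay from this depth image and take a close view of the pack.

```bash
python3 - <<'E'
from h import *
D=np.load('w4.npz');P=D['P'];z=P[...,2]; s=P@xh; t=P@yh
# case face points and floor points on s,t grid around bay (nominal bay s .6317,t .0403)
print('rows: t (mm rel .0403), cols s rel .6317 ; z')
for tt in np.arange(-.08,.085,.02):
    k=(abs(t-.0403-tt)<.004)
    f=k&(abs(z-.124)<.004); g=k&(abs(z-.092)<.005)
    a=np.sort(s[f]-.6317)*1000; b=np.sort(s[g]-.6317)*1000
    gap=[(int(a[i]),int(a[i+1])) for i in range(len(a)-1) if a[i+1]-a[i]>8]
    print(int(tt*1000),'face gaps',gap,'floor',[int(b[i]) for i in range(0,len(b),max(1,len(b)//12))] if len(b) else '')
print('across t')
for ss in np.arange(-.066,.01,.006):
    k=(abs(s-.6317-ss)<.003); f=k&(abs(z-.124)<.004)&(abs(t-.0403)<.092)
    a=np.sort(t[f]-.0403)*1000; print(int(ss*1000),[(round(a[i],1),round(a[i+1],1)) for i in range(len(a)-1) if a[i+1]-a[i]>6])
set_gripper(.080)
yaw=-.711; px=np.array([np.cos(yaw),np.sin(yaw),0]); py=np.array([-np.sin(yaw),np.cos(yaw),0])
q=quat([0,0,-1],py); p=np.array([.5185,-.2386,.20]); print(inverse_kinematics(p,q))
reach(p,q); st('over pack'); 
im,d,P=shot('wrist'); cv2.imwrite('pics/w5.png',im[:,:,::-1]); np.savez('w5.npz',im=im,d=d,P=P)
z=P[...,2]; m=(abs(z-.085)<.004)&(np.hypot(P[...,0]-.5185,P[...,1]+.2386)<.065)
m=cv2.morphologyEx(m.astype(np.uint8),cv2.MORPH_OPEN,np.ones((3,3)))
q=P[m>0]; print('top',len(q),cv2.minAreaRect((q[:,:2]*1000).astype(np.float32)))
m=(z>.071)&(z<.089)&(np.hypot(P[...,0]-.5185,P[...,1]+.2386)<.065); m=cv2.morphologyEx(m.astype(np.uint8),cv2.MORPH_OPEN,np.ones((3,3)))
q=P[m>0]; print('all',len(q),cv2.minAreaRect((q[:,:2]*1000).astype(np.float32)))
hsv=cv2.cvtColor(im,cv2.COLOR_RGB2HSV); b=(np.hypot(P[...,0]-.5185,P[...,1]+.2386)<.065)&(hsv[...,0]>8)&(hsv[...,0]<30)&(hsv[...,1]>120)&(hsv[...,2]>100)
n,L,sta,c=cv2.connectedComponentsWithStats(b.astype(np.uint8)); print([(sta[i,4],P[L==i].mean(0).round(4)) for i in range(1,n) if sta[i,4]>15])
E
```

```text
rows: t (mm rel .0403), cols s rel .6317 ; z
-80 face gaps [(-124, -105), (17, 38), (49, 82)] floor 
-60 face gaps [(-36, 40), (49, 95), (106, 284)] floor [-32, -25, -19, -13, -7, 0, 5, 11, 17, 23, 229, 236, 241]
-39 face gaps [(-36, 40), (50, 95), (106, 281)] floor [-128, -115, -103, -91, -78, -66, -24, -12, 0, 12, 24, 233, 242]
-19 face gaps [(-51, 50), (51, 95), (106, 281)] floor [-128, -113, -100, -86, -71, -45, -30, -16, -2, 12, 48, 234, 244]
0 face gaps [(-52, 95)] floor [-128, -114, -99, -84, -71, -45, -30, -17, -2, 12, 49, 234, 244]
20 face gaps [(-51, 50), (50, 94)] floor [-127, -114, -99, -86, -71, -46, -31, -18, -3, 10, 24, 235, 248]
40 face gaps [(-36, 95)] floor [-128, -116, -103, -90, -78, -65, -26, -13, -1, 11, 23, 237, 247]
60 face gaps [(-35, 40)] floor [-31, -23, -15, -6, 0, 9, 17, 25, 33, 41, 236, 242, 248]
80 face gaps [(-121, -107)] floor [229, 232, 235, 237, 238, 239, 241, 243, 244, 245, 247, 249, 253]
across t
-66 [(np.float64(-52.3), np.float64(52.6))]
-60 []
-54 []
-48 [(np.float64(-29.1), np.float64(8.2)), (np.float64(15.1), np.float64(28.6))]
-42 [(np.float
[... 167 characters left out ...]
(np.float64(-68.5), np.float64(68.0))]
-12 [(np.float64(-68.1), np.float64(68.0))]
-6 [(np.float64(-68.1), np.float64(68.0))]
0 [(np.float64(-68.0), np.float64(68.0))]
5 [(np.float64(-68.1), np.float64(68.0))]
[-5.12842054e-01  4.04981465e-01  1.61423810e+00 -4.44089210e-16
  1.12237308e+00 -1.37263838e+00]
over pack 19.62 [ 0.5189 -0.2381  0.2004] F [-0.1 -0.1  0.5] op 0.08
top 4123 ((513.5458984375, -234.2435302734375), (52.01251220703125, 81.6333999633789), 49.252498626708984)
all 4657 ((519.0308227539062, -238.93594360351562), (52.01586151123047, 96.67710876464844), 49.36322021484375)
[(np.int32(85), array([ 0.54  , -0.2767,  0.0783])), (np.int32(86), array([ 0.5596, -0.254 ,  0.0782]))]
```

View pics/w5.png

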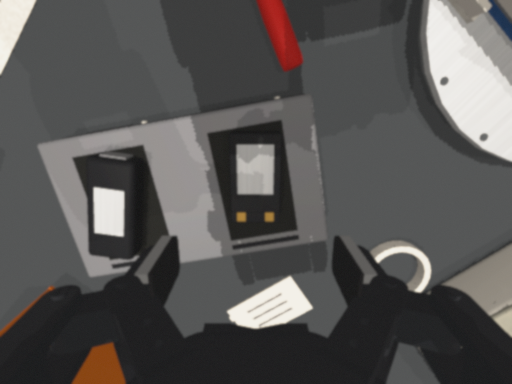

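w5 shows the pack at about (255,180) with its contacts at (241,217) and (269,217), pointing away from the robot. The bay fit agrees to within 1 mm. Now I'll grasp the pack with a tool lean of 33°.

```bash
cat >> h.py <<'E'
up=np.array([0,0,1]); TH=np.radians(33)
def grasp(c,yaw,xt=.008,ht=.011,off=.0255):
    px=np.array([np.cos(yaw),np.sin(yaw),0]); py=np.array([-np.sin(yaw),np.cos(yaw),0])
    d=np.sin(TH)*px-np.cos(TH)*up
    return np.array(c)+xt*px+ht*up+off*d, quat(d,py), d
PK=([.5190,-.2389,.055],-.709)
BAY=(.6315*xh+.0403*yh+.092*up,psi)
E
python3 - <<'E'
from h import *
g,q,d=grasp(*PK); b,qb,db=grasp(*BAY)
for p,qq in [(g,q),(g-.1*d,q),(g+.12*up,q),(b,qb),(b+.038*up,qb),(b+.038*up-.12*db,qb)]: 
    j=inverse_kinematics(p,qq); print(None if j is None else np.round(j,2))
set_gripper(.072,45)
reach(g-.09*d,q); st('pre')
print(move_linear(g,velocity=.12,contact_N=8)); st('at')
set_gripper(0.0,45); st('grip'); print(current_grip_force())
move_linear(np.array(current_tool_pos())+.07*up,velocity=.12); st('lift')
im,dd,P=shot('wrist'); cv2.imwrite('pics/w6.png',im[:,:,::-1]); np.savez('w6.npz',im=im,d=dd,P=P)
E
```

```text
[-0.46  0.55  2.05  4.59  0.14  0.34]
[-0.42  0.3   2.14 -0.83  0.21 -0.5 ]
[-0.46  0.31  2.   -0.47  0.31 -0.91]
[ 0.13  0.54  1.9   0.05  0.12 -1.63]
[ 0.13  0.47  1.89  0.03  0.21 -1.61]
[ 0.13  0.2   1.97  0.02  0.39 -1.6 ]
pre 20.82 [ 0.4992 -0.2221  0.1209] F [ 1.  -0.1  0.5] op 0.0719Traceback (most recent call last):
  File "<stdin>", line 7, in <module>
bench.MotionError: the arm cannot follow that straight line within its joint ranges
```

```bash
python3 - <<'E'
import h; from h import *
for th in (26,28,29,30,31,32):
    h.TH=np.radians(th); g,q,d=grasp(*PK); g0,q0,_=grasp(PK[0],PK[1]); b,qb,db=grasp(*BAY)
    print(th,[None if j is None else np.round(j,2).tolist() for j in [inverse_kinematics(p,qq) for p,qq in [(g,q),(g+.04*up,q),(g+.1*up,q),(b,qb)]]])
E
```

```text
26 [[-0.47, 0.54, 1.99, -0.55, 0.2, -0.81], [-0.47, 0.46, 1.97, -0.38, 0.28, -0.99], [-0.47, 0.36, 1.94, -0.26, 0.42, -1.12], [0.13, 0.55, 1.83, 0.02, 0.31, -1.6]]
28 [[-0.47, 0.54, 2.01, -0.77, 0.16, -0.59], [-0.47, 0.46, 1.99, -0.5, 0.24, -0.87], [-0.47, 0.35, 1.96, -0.32, 0.37, -1.06], [0.13, 0.54, 1.85, 0.02, 0.26, -1.6]]
29 [[-0.46, 0.54, 2.01, -0.91, 0.15, -0.45], [-0.46, 0.46, 2.0, -0.57, 0.22, -0.79], [-0.46, 0.35, 1.97, -0.35, 0.35, -1.02], [0.13, 0.54, 1.86, 0.03, 0.23, -1.61]]
30 [[-0.46, 0.54, 2.02, -1.09, 0.14, -0.27], [-0.46, 0.46, 2.01, -0.67, 0.2, -0.7], [-0.46, 0.35, 1.98, -0.39, 0.33, -0.98], [0.13, 0.54, 1.87, 0.03, 0.21, -1.61]]
31 [[-0.46, 0.54, 2.03, -1.29, 0.13, -0.07], [-0.46, 0.46, 2.02, -0.78, 0.18, -0.59], [-0.46, 0.34, 1.99, -0.44, 0.3, -0.93], [0.13, 0.54, 1.88, 0.04, 0.18, -1.62]]
32 [[-0.46, 0.54, 2.04, -1.49, 0.13, 0.14], [-0.46, 0.46, 2.03, -0.91, 0.17, -0.46], [-0.46, 0.34, 2.0, -0.49, 0.28, -0.88], [0.13, 0.54, 1.89, 0.04, 0.15, -1.62]]
```

A lean of 30° with a vertical approach avoids the wrist singularity.

```bash
sed -i 's/TH=np.radians(33)/TH=np.radians(30)/' h.py; python3 - <<'E'
from h import *
g,q,d=grasp(*PK)
reach(g+.06*up,q); st('pre')
print(move_linear(g,velocity=.07,contact_N=8)); st('at')
set_gripper(0.0,45); st('grip'); print(current_grip_force())
move_linear(np.array(current_tool_pos())+.07*up,velocity=.09); st('lift')
im,dd,P=shot('wrist'); cv2.imwrite('pics/w6.png',im[:,:,::-1]); np.savez('w6.npz',im=im,d=dd,P=P)
E
```

```text
pre 21.27 [ 0.535  -0.2532  0.104 ] F [-0.4 -1.2  0.2] op 0.072
False
at 22.27 [ 0.5348 -0.2523  0.0443] F [ 0.2 -0.3 -0.4] op 0.0719
grip 22.61 [ 0.5349 -0.2524  0.0445] F [-3.2  1.9  6. ] op 0.0514
47.60714292526245
lift 23.54 [ 0.5345 -0.2522  0.1138] F [ 0.  -0.2 -2.5] op 0.0511
```

View pics/w6.png

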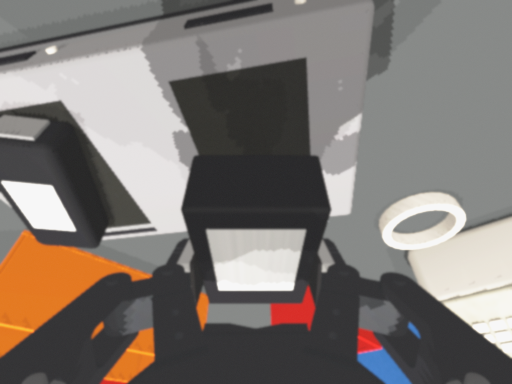

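The pack is held at about (258,230) with its label visible. I'll measure how it sits in the hand.

```bash
python3 - <<'E'
from h import *
D=np.load('w6.npz');P=D['P'];im=D['im'];dd=D['d']; T=np.array(current_tool_pos())
g,q,d=grasp(*PK); c=np.array(PK[0])+(T-g); yaw=PK[1]; px=np.array([np.cos(yaw),np.sin(yaw),0]); py=np.array([-np.sin(yaw),np.cos(yaw),0])
X=np.stack([(P-c)@px,(P-c)@py,(P-c)@up],-1)*1000
lab=(im.min(-1)>150); lab[:,:200]=0;lab[:,310:]=0;lab[:225]=0;lab[295:]=0
l=X[lab&(dd>0)]; A=np.c_[l[:,:2],np.ones(len(l))]; print('label',len(l),l.mean(0).round(1),np.linalg.lstsq(A,l[:,2],rcond=None)[0].round(4))
near=(abs(X[...,0])<70)&(abs(X[...,1])<40)&(X[...,2]>-10)&(X[...,2]<40); near[310:]=0
for u in (215,257,300): print(u,[tuple(X[v,u].round(0).astype(int).tolist()) for v in range(148,304,6) if near[v,u]])
for v in (180,190): print(v,[tuple(X[v,u].round(0).astype(int).tolist()) for u in range(180,340,4) if near[v,u]])
E
```

```text
label 5250 [-15.6  -0.   30.1] [-4.00000e-03 -8.00000e-04  3.00731e+01]
215 [(-48, -16, 4), (-49, -16, 9), (-48, -15, 11), (-49, -15, 15), (-49, -15, 18), (-48, -15, 21), (-47, -14, 23), (-47, -14, 26), (-47, -14, 28), (-46, -14, 30), (-42, -14, 30), (-40, -14, 30), (-36, -15, 30), (-33, -15, 31), (-28, -16, 30), (-24, -16, 30), (-20, -16, 31), (-14, -17, 30), (-9, -18, 30), (-3, -18, 30), (3, -19, 30), (9, -20, 30), (18, -20, 29), (24, -21, 30)]
257 [(-48, 1, 4), (-48, 1, 7), (-48, 1, 11), (-48, 0, 15), (-49, 0, 18), (-48, 0, 21), (-48, 0, 24), (-49, 0, 27), (-48, 0, 29), (-46, 0, 30), (-44, 0, 30), (-40, 0, 30), (-35, 0, 30), (-32, 0, 30), (-28, 1, 30), (-24, 1, 30), (-19, 1, 30), (-13, 1, 30), (-8, 1, 30), (3, 1, 30), (9, 1, 30), (17, 1, 29), (26, 1, 29)]
300 [(-49, 17, 5), (-48, 17, 7), (-49, 17, 12), (-47, 17, 14), (-48, 16, 18), (-48, 16, 21), (-48, 15, 24), (-49, 15, 27), (-47, 15, 28), (-45, 15, 29), (-42, 16, 29), (-40, 16, 30), (-37, 16, 31), (-32, 17, 30), (-28, 17, 30), (-23, 18, 30), (-19, 18, 30), (-14, 19, 30), (-8, 19, 30), (-2, 20, 30), (3, 21, 30), (11, 22, 29), (17
[... 392 characters left out ...]
, (-49, 10, 16), (-48, 12, 15), (-48, 13, 15), (-48, 15, 16), (-48, 16, 16), (-48, 18, 16), (-48, 19, 15), (-48, 21, 15), (-48, 22, 15), (-48, 24, 15), (-48, 25, 15)]
190 [(-48, -24, 20), (-48, -23, 20), (-48, -21, 20), (-48, -20, 21), (-48, -18, 21), (-48, -17, 20), (-49, -15, 22), (-48, -14, 20), (-49, -13, 22), (-49, -11, 21), (-48, -10, 20), (-48, -8, 20), (-48, -7, 20), (-48, -6, 20), (-48, -4, 20), (-48, -3, 20), (-47, -1, 20), (-48, 0, 21), (-49, 2, 21), (-48, 3, 21), (-48, 4, 20), (-48, 6, 20), (-48, 7, 21), (-47, 9, 20), (-47, 10, 20), (-48, 12, 20), (-48, 13, 20), (-48, 14, 20), (-48, 16, 21), (-48, 17, 20), (-49, 19, 21), (-47, 20, 20), (-48, 22, 20), (-48, 23, 21), (-48, 25, 20)]
```

The pack sits exactly as planned, so I'll place it.

```bash
python3 - <<'E'
from h import *
b,qb,db=grasp(*BAY)
move_linear(np.array(current_tool_pos())+.10*up,velocity=.15)
reach(b+.037*up-.11*db-.05*xh,qb); st('pre0')
print(move_linear(b+.036*up,velocity=.1,contact_N=8)); st('pre')
hold(.2)
r=move_linear(b-.001*up,velocity=.04,contact_N=6); st(f'down {r}'); print('height over seat',np.array(current_tool_pos())-b)
E
```

```text
pre0 25.73 [0.5366 0.1156 0.2131] F [-0.1 -0.2 -3.1] op 0.0513
False
pre 27.31 [0.6402 0.1309 0.1173] F [ 0.4 -0.6 -2.3] op 0.0518
down True 28.33 [0.64   0.1309 0.0814] F [-1.7  0.5  5. ] op 0.0516
height over seat [-2.77575813e-04 -5.67054303e-05  5.17634816e-04]
```

It touched down 0.5 mm above nominal. I'll release, back out along the tool axis and look.

```bash
python3 - <<'E'
from h import *
b,qb,db=grasp(*BAY)
set_gripper(.064); st('rel')
move_linear(np.array(current_tool_pos())-.12*db-.02*xh,velocity=.15); st('out')
reach(bar(.13)+.16*up-.06*xh,qb)
im,d,P=shot('wrist'); cv2.imwrite('pics/w7.png',im[:,:,::-1]); np.savez('w7.npz',im=im,d=d,P=P)
c=BAY[0]; X=np.stack([(P-c)@xh,(P-c)@yh,(P-c)@up],-1)*1000
k=(abs(X[...,0])<50)&(abs(X[...,1])<25)&(X[...,2]<45)&(X[...,2]>10); l=X[k]; A=np.c_[l[:,:2],np.ones(len(l))]
k=k&(X[...,0]<25); l=X[k];A=np.c_[l[:,:2],np.ones(len(l))]; print(len(l),np.percentile(l,[2,50,98],axis=0).round(1),np.linalg.lstsq(A,l[:,2],rcond=None)[0].round(4))
m=(P[...,2]>.16)&(P[...,2]<.32)&(abs(P@yh-.0403)<.05)&(P@xh>.55)&(P@xh<.72); print('bar z',P[m][:,2].max())
E
```

```text
rel 28.62 [0.6391 0.1308 0.0804] F [-0.1  1.  -0.3] op 0.0643
out 29.64 [0.56   0.1196 0.1838] F [-0.3 -0.4 -0.3] op 0.0638
1242 [[-47.1 -23.9  29.2]
 [-15.5  -0.6  30.4]
 [ 23.3  23.9  31.7]] [-1.00000e-04  2.30000e-03  3.04181e+01]
bar z 0.2914640660516635
```

View pics/w7.png

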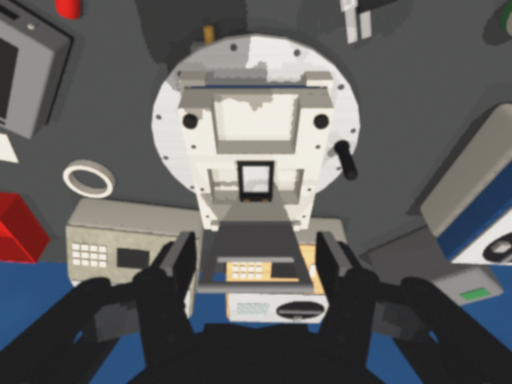

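w7 shows the pack seated level in the bay at about (257,180) with the leg still out. Next I'll plan the table turn by gripping the handle with the tool leaning outward and checking IK along the way.

```bash
cat >> h.py <<'E'
AX=np.array([.5843,.2642,0])-.14*yh
def hp(phi,lean=20,zt=.072,off=.0215):
    r=Ro.from_rotvec([0,0,phi]).apply(yh); t=Ro.from_rotvec([0,0,phi]).apply(xh)
    L=np.radians(lean); d=-np.sin(L)*r-np.cos(L)*up   # upper end leans outward
    p=AX+.14*r+.092*up; tip=p+d*((.092-zt)/np.cos(L))
    return tip+off*d, quat(d,t), d, r
E
python3 - <<'E'
from h import *
for lean in (20,10):
  for phi in np.linspace(0,1.57,7):
    p,q,d,r=hp(phi,lean); j=inverse_kinematics(p,q); print(lean,phi.round(2),None if j is None else np.round(j,2))
p,q,d,r=hp(0)
print([inverse_kinematics(x,q) for x in (p-.08*d,p-.12*d+.06*yh-.08*xh)])
# wrist centre offset
j0=np.array(inverse_kinematics([.5,.1,.2],quat([0,0,-1],xh)))
for D in (.2,.25,.3,.35):
    dd=np.sin(.3)*np.array([.98,.196,0])-np.cos(.3)*up; W=np.array([.5,.1,.2+D]); j=inverse_kinematics(W+D*dd,quat(dd,yh)); print(D,None if j is None else (np.array(j)-j0)[:3].round(3))
E
```

```text
20 0.0 [ 0.47  0.77  1.44 -0.38  1.08  0.53]
20 0.26 [ 0.49  0.69  1.6  -0.44  0.93  0.37]
20 0.52 [ 0.49  0.61  1.76 -0.5   0.77  0.19]
20 0.78 [ 0.45  0.54  1.91 -0.56  0.61 -0.02]
20 1.05 [ 0.38  0.47  2.04 -0.59  0.44 -0.3 ]
20 1.31 [ 0.27  0.43  2.13 -0.47  0.29 -0.76]
20 1.57 [ 0.12  0.41  2.17  0.02  0.22 -1.61]
10 0.0 [ 0.41  0.73  1.48 -0.2   0.99  0.39]
10 0.26 [ 0.43  0.66  1.62 -0.23  0.88  0.17]
10 0.52 [ 0.42  0.6   1.75 -0.24  0.77 -0.07]
10 0.78 [ 0.38  0.54  1.87 -0.24  0.66 -0.36]
10 1.05 [ 0.32  0.48  1.97 -0.21  0.57 -0.7 ]
10 1.31 [ 0.23  0.45  2.04 -0.13  0.5  -1.11]
10 1.57 [ 0.13  0.43  2.07  0.01  0.47 -1.59]
[array([ 0.51003145,  0.69419733,  1.36957647, -0.34534515,  1.22839644,
        0.51169403]), array([ 0.66286466,  0.59456147,  1.44636509, -0.31315568,  1.29384978,
        0.63849267])]
0.2 [-0.004 -0.038  0.062]
0.25 [-0.002 -0.014  0.023]
0.3 [ 0.001  0.009 -0.016]
0.35 [ 0.004  0.033 -0.055]
```

```bash
python3 - <<'E'
from h import *
p,q,d,r=hp(0)
set_gripper(.05,40)
reach(p-.12*d+.06*yh-.08*xh,q); st('via')
reach(p-.08*d,q)
print(move_linear(p,velocity=.12,contact_N=8)); st('at')
set_gripper(0,40); st('grip')
off=0
for phi in np.linspace(0,1.565,9)[1:]:
    p,q,d,r=hp(phi); move_linear(p,q,velocity=.07); st(round(phi,2))
E
```

```text
via 32.61 [0.4932 0.3383 0.1649] F [ 0.7 -0.1  0.1] op 0.0499
False
at 33.96 [0.5867 0.2503 0.0526] F [0.1 0.1 1.4] op 0.05
grip 34.34 [0.5873 0.2504 0.0528] F [3.7 4.9 6. ] op 0.019
0.2 34.84 [0.5627 0.244  0.0528] F [-0.6  0.5  7.5] op 0.019
0.39 35.34 [0.5406 0.2334 0.0528] F [ 0.6 -1.4  8.5] op 0.0193
0.59 35.84 [0.5211 0.2187 0.0528] F [ 2.7 -2.4  8.2] op 0.0189
0.78 36.34 [0.5049 0.2006 0.0528] F [ 5.1 -4.5  5.2] op 0.0195
0.98 36.84 [0.4925 0.1798 0.0528] F [ 9.  -6.2  3.8] op 0.0187
1.17 37.34 [0.4843 0.1571 0.0528] F [ 9.8 -3.2  2.1] op 0.0189
1.37 37.9 [0.4806 0.1331 0.0529] F [ 8.6 -2.9  1.3] op 0.0189
1.56 38.65 [0.4817 0.1087 0.0529] F [ 8.4 -0.3  0.7] op 0.0191
```

```bash
python3 - <<'E'
from h import *
set_gripper(.05); st('rel')
p,q,d,r=hp(1.565)
move_linear(np.array(current_tool_pos())-.12*d,velocity=.15); st('out')
j=np.array(current_joint_pos()); 
reach(np.array([.36,-.02,.33]),quat([0,0,-1],[0,1,0])); st()
im,dd,P=shot('wrist'); cv2.imwrite('pics/w8.png',im[:,:,::-1]); 
z=P[...,2]; X=P.reshape(-1,3); C=im.reshape(-1,3).max(1)
s=(np.hypot(X[:,0]-AX[0],X[:,1]-AX[1])<.17)&(X[:,2]>.075)&(X[:,2]<.125)&(C<70)&(np.hypot(X[:,0]-.465,X[:,1]-.106)<.04); h=X[s]; h=h[h[:,2]>.112]
c=h.mean(0)-AX; r0=yh; print('handle',len(h),h.mean(0), 'angle',np.arctan2(r0[0]*c[1]-r0[1]*c[0],r0@c),np.hypot(*c[:2]))
R=Ro.from_rotvec([0,0,1.571]); bc=AX+R.apply(BAY[0]-AX); bc[2]=.092; x2=R.apply(xh);y2=R.apply(yh)
L=np.stack([(P-bc)@x2,(P-bc)@y2,(P-bc)@up],-1)*1000
k=(abs(L[...,0])<25)&(abs(L[...,1])<20)&(L[...,2]>5)&(L[...,2]<45); print('pack z',k.sum(),np.percentile(L[k][:,2],[5,50,95]) if k.any() else '')
k=(L[...,2]>0)&(L[...,2]<33)&(L[...,0]<-40)
m=(z>.16)&(z<.32)&(np.hypot(P[...,0]-AX[0],P[...,1]-AX[1])<.14); print('bar top',P[m][:,2].max())
E
```

```text
rel 39.05 [0.4792 0.1088 0.0516] F [ 0.2  1.2 -0.9] op 0.05
out 40.0 [0.4384 0.1033 0.1638] F [ 0.   0.6 -1.3] op 0.0499
 40.88 [ 0.36   -0.0198  0.3287] F [ 1.5 -0.1 -0.9] op 0.05
handle 98 [0.46412559 0.10453326 0.11757218] angle 1.5802457447893172 0.14128532729736198
pack z 0 
bar top 0.2783487820885003
```

View pics/w8.png

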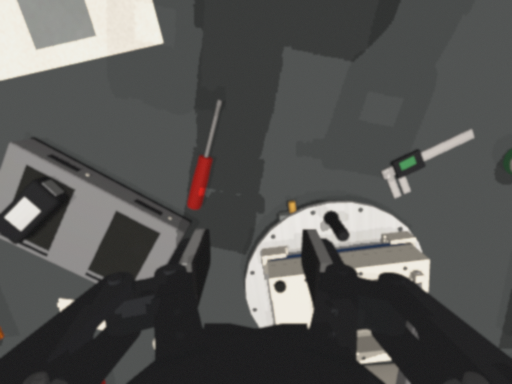

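The handle measures at 1.58 rad, which is the stop. w8 shows the bystanders in place, with the handle at (335,222). That is also past the 10-picture limit: I've viewed 12, so I'll check the pack and leg from depth data alone.

```bash
python3 - <<'E'
from h import *
set_joints([-1.298,0.351,1.652,0,1.139,-0.085]); hold(.3)
R=Ro.from_rotvec([0,0,1.571]); bc=AX+R.apply(BAY[0]-AX); bc[2]=.092; x2=R.apply(xh);y2=R.apply(yh)
for n in ('top','scene'):
    im,dd,P=shot(n); L=np.stack([(P-bc)@x2,(P-bc)@y2,(P-bc)@up],-1)*1000
    k=(abs(L[...,0]+20)<20)&(abs(L[...,1])<20)&(L[...,2]>-10)&(L[...,2]<60); print(n,'pack top z',k.sum(),np.percentile(L[k][:,2],[5,50,95]).round(1) if k.any() else '')
    m=(abs(L[...,1])<58)&(abs(L[...,0])<90)&(L[...,2]>150); b=L[m]; print('bar top',b[:,2].max() if m.any() else '', np.median(b[b[:,2]>b[:,2].max()-8][:,0]) if m.any() else '','expect',199.7,-14)
    for l in ['sealed_pack','cover','driver','tape','flux','calliper']:
        o=outline_of(n,l)[:1]
        if o: q=P[o[0]['region']&(dd>0)]; print(l,round(o[0]['conf'],2),np.median(q,0).round(3))
print(current_time_s())
E
```

```text
top pack top z 135 [25.5 29.3 33. ]
bar top 204.15560259725555 -17.593634653462498 expect 199.7 -14
sealed_pack 0.9 [ 0.444 -0.371  0.085]
cover 0.68 [0.378 0.246 0.006]
driver 0.64 [ 0.399 -0.113  0.021]
tape 0.84 [ 0.763 -0.194  0.015]
flux 0.93 [0.379 0.425 0.087]
calliper 0.74 [0.38  0.246 0.005]
scene pack top z 120 [26.4 29.2 33. ]
bar top 202.21671938752104 -18.66817768738889 expect 199.7 -14
sealed_pack 0.75 [ 0.455 -0.374  0.085]
cover 0.91 [ 0.705 -0.368  0.003]
tape 0.59 [ 0.765 -0.189  0.017]
flux 0.74 [0.392 0.426 0.07 ]
calliper 0.6 [0.393 0.242 0.004]
43.8583
```

```bash
python3 -c "
from bench import *
print(job_done())"
```

```text
the job is handed in; nothing more can be done
None
```

The job is handed in at about 44 s: the leg is out at its stop, the pack is flat in the bay with its contacts towards the hinge, and the table is at its next stop. The last readings showed nothing else moved, but I viewed 12 pictures against the limit of 10.

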